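# Stack the cap trays on the dock and lock it

## Robot

A 6-joint arm with a two-finger parallel gripper is mounted at the origin on the work surface. World frame = base frame: x ahead of the robot, y to its left, z up, the work surface at z = 0. Lengths are in m, angles in degrees, forces in N, time in s.
With the tool pointing down it reaches from about 0.3 to 0.775 m from the base axis. Payload 14.6 kg.
Tool frame: the origin (TCP) lies midway between the tips of the shut fingers; the grasp point (between the pads) lies 19 mm behind it (env.tcp_to_grasp is the distance from the TCP to the grasp point, in m); z points along the fingers, y is the line along which they close (so a half turn about z gives the same grasp; the last joint's range is limited). The gripper opens to 85 mm and grips with 20 to 120 N. Pads are 22 mm wide; open, the fingers measure 114 mm over their backs; the gripper's body (76 mm by 85 mm) begins 54 mm behind the grasp point. The pads swing forward as they close: fully open they stand 13 mm farther back than shut.
Start: joints at [-79.446, 17.183, 87.147, -0, 75.671, -3.816], TCP at [0.136, -0.533, 0.231] pointing down, gripper open.
Joint ranges: [-173.82, 173.82], [-45.26, 126.66], [13.44, 144.39], [-59.66, 239.66], [0, 175.72], [-146.38, 146.38]. Speed limits (degrees/s): [127.2, 127.2, 147.25, 180, 180, 180].

## Interface

Orientations are given as a 3x3 rotation matrix whose columns are the frame's x, y, z axes.
In Python, from rig import monitor, read_camera, camera_info, close_job, env gives the robot as it stands.
- The arm moves only by the shell command python3 -m creep 'ROWS' [FORCE]. ROWS is a JSON object of lists of equal length, an entry for each row: "dp": the shift along the tool's x, y, z in cm, a list of three; "twist": the turn about the tool's z in rad; "gripper": the finger opening in cm, from 0 to 8.54. In form: {"dp": [[dx, dy, dz], ...], "twist": [twist, ...], "gripper": [gripper, ...]}. A call has exactly 8 rows; each row is the pose to reach, as a shift and turn from the pose commanded when the call began, along the tool's axes at that moment; what a row does not reach only later rows make up. A row lasts 1/8 s, in which the tool goes at most 62.5 mm and 10.7 degrees, less where a joint would pass 70% of its speed; a pose out of reach is approached as far as the arm can. A call with a gripper value outside its range is refused whole. The fingers move at their own pace and stop on an object; FORCE is the grip in N (left out, the last holds). Time passes only in rows, so rows that repeat a pose let the fingers close, or fill a call up. It gives the time, the measured TCP pose, the force, the opening and the grip force at its end, in the units of the state.
- monitor.state(): the state, without advancing time (a new reading comes with each control period).
- read_camera(name): name is "scene" or "top"; returns the picture (480x640x3 uint8, blue, green, red); there is no depth.
- camera_info(name): a dict with "K" (3x3 intrinsics, pixels), "rvec" (rotation vector, rad) and "tvec" (3), from world to camera coordinates, as OpenCV has them. Camera axes: x right, y down, z forward; pixel columns grow to the right and rows downward; lengths in m; the calibration is good to about 2 mm. A picture is of the moment at which its call begins. camera_info takes no time and is no camera call.
- close_job(): hands the job in; it is judged then, once.
The state is a dict: "clock": time; "q": joint angles; "dq": joint speeds; "effort": joint torques, N m; "tcp_pos": TCP position; "tool_rot": TCP orientation; "wrist_force": force on the tool from outside, world axes, zero at the start; "moment": the same for the moment, N m; "opening": finger opening in m; "finger_force": force on a finger pad.
Only numpy, scipy, OpenCV 4.12 (cv2) and the standard library are available. Lean on these libraries where they do the work, as an engineer would, in place of code of your own. Each camera call takes 0.05 s, during which the arm holds its last target. There are 200 camera calls.

## Task

Swing the dock's clear guard up and over past its balance point so that it stays open by itself. Then stack every tray on the dock, in any order, each turned end for end against what is below it (the lowest against the dock's own yellow end), so that the rim lugs hold it up and none sinks in and nests. When all the trays are stacked, turn the red lock knob clockwise until it clicks past its detent, and leave the guard open. The loose blue caps go into the green bin at any time; disturb nothing else.

Things in the scene. Friction and masses are not known exactly. Their poses are not given: they have to be found in the camera images.
- dock: Fixed grey dock: 310 x 190 x 12 mm base plate with an upright aluminium rim, 124 x 62 mm outside, 3 mm thick, top 40 mm above the bench, with lugs inside it as in a tray: one mid-way at its YELLOW end (with a yellow tab), two at the sides of the other end. Origin: on the bench under the rim's centre. x axis: to the yellow end; y: to the guard's handle side; z up.
- dock_seat (a point): Centre of the dock's rim at the height of its lug tops, 32 mm above the bench, where the underside of the lowest stacked tray rests. Axes as the dock's: x to the dock's yellow end. In this frame the knob's axis is at x +150, y +20 mm and the guard's hinge line runs along x at y -85 mm.
- guard (a joint): Angle (rad) of the hinged clear guard with orange edges. At 0 it lies flat over the dock's seat and blocks it; it grows as the handle swings up and over, away from the robot. 150 g, moves freely, falls shut below about 1.57 and beyond that falls on by itself to its stop at 2.1, where it stays.
- guard_grip (a point): Centre of the guard's handle: orange cross-piece, 20 mm thick, 30 mm long, parallel to the hinge, on a 12 mm wide stalk, 155 mm from the hinge (the panel ends 120 mm from it); 50 mm above the bench when shut. Pinched from above across its flat ends (30 mm apart) it can turn in the fingers while carried round the arc. x axis along hinge and handle; y from hinge to handle.
- guard_hinge (a point): Middle of the guard's hinge line, 50 mm above the bench; x axis along the hinge. Two posts, tops 60 mm above the bench, stand 76 mm either side of it.
- lock (a joint): Angle (rad) of the red lock knob on the dock, vertical axis, growing clockwise seen from above. At 0 (unlocked) a brass tumbler weight geared to it holds it against its stop; turning is resisted by up to about 0.11 N m, less and less, while the weight rises; at 0.6 the weight tips over and draws the knob on with a click to its other stop at 1.2 (locked).
- lock_grip (a point): Centre of the grip bar of the red lock knob, on its axis, 60 mm above the bench. Bar 50 x 16 mm and 40 mm tall, its top 76 mm above the bench; it stands on a red disc, 46 mm wide, whose top is 36 mm above the bench. x axis: along the 50 mm bar (turns with the knob); pinch it across the 16 mm.
- tray1_mid (a point): Centre of stack-nest tray 1, half-way up. White tray, 50 mm tall, 160 g, two blue caps fixed inside; 124 x 62 mm outside with upright flat walls from 24 mm above its underside to the rim; lower half 110 x 46 mm. x axis: the long way, to its YELLOW end; z up. Lug tops 42 mm above the underside: one mid-way at the yellow end, two at the sides of the white end. None if absent.
- tray1_tab (a point): Yellow lip at tray 1's yellow end, 66 mm from the centre, 23 mm above it. Yellow end over the yellow end below: the tray nests (underside 28 mm above that of the tray below; in the dock 14 mm under the seat). Turned 180 degrees: its feet rest on the lugs, 42 mm above the underside below, 8 mm inside the rim, play 4 mm endways, 5 mm sideways. None if absent.
- tray2_mid (a point): Centre of stack-nest tray 2, half-way up. White tray, 50 mm tall, 160 g, two blue caps fixed inside; 124 x 62 mm outside with upright flat walls from 24 mm above its underside to the rim; lower half 110 x 46 mm. x axis: the long way, to its YELLOW end; z up. Lug tops 42 mm above the underside: one mid-way at the yellow end, two at the sides of the white end. None if absent.
- tray2_tab (a point): Yellow lip at tray 2's yellow end, 66 mm from the centre, 23 mm above it. Yellow end over the yellow end below: the tray nests (underside 28 mm above that of the tray below; in the dock 14 mm under the seat). Turned 180 degrees: its feet rest on the lugs, 42 mm above the underside below, 8 mm inside the rim, play 4 mm endways, 5 mm sideways. None if absent.
- tray3_mid (a point): Centre of stack-nest tray 3, half-way up. White tray, 50 mm tall, 160 g, two blue caps fixed inside; 124 x 62 mm outside with upright flat walls from 24 mm above its underside to the rim; lower half 110 x 46 mm. x axis: the long way, to its YELLOW end; z up. Lug tops 42 mm above the underside: one mid-way at the yellow end, two at the sides of the white end. None if absent.
- tray3_tab (a point): Yellow lip at tray 3's yellow end, 66 mm from the centre, 23 mm above it. Yellow end over the yellow end below: the tray nests (underside 28 mm above that of the tray below; in the dock 14 mm under the seat). Turned 180 degrees: its feet rest on the lugs, 42 mm above the underside below, 8 mm inside the rim, play 4 mm endways, 5 mm sideways. None if absent.
- tray4_mid (a point): Centre of stack-nest tray 4, half-way up. White tray, 50 mm tall, 160 g, two blue caps fixed inside; 124 x 62 mm outside with upright flat walls from 24 mm above its underside to the rim; lower half 110 x 46 mm. x axis: the long way, to its YELLOW end; z up. Lug tops 42 mm above the underside: one mid-way at the yellow end, two at the sides of the white end. None if absent.
- tray4_tab (a point): Yellow lip at tray 4's yellow end, 66 mm from the centre, 23 mm above it. Yellow end over the yellow end below: the tray nests (underside 28 mm above that of the tray below; in the dock 14 mm under the seat). Turned 180 degrees: its feet rest on the lugs, 42 mm above the underside below, 8 mm inside the rim, play 4 mm endways, 5 mm sideways. None if absent.
- tray5_mid (a point): Centre of stack-nest tray 5, half-way up. White tray, 50 mm tall, 160 g, two blue caps fixed inside; 124 x 62 mm outside with upright flat walls from 24 mm above its underside to the rim; lower half 110 x 46 mm. x axis: the long way, to its YELLOW end; z up. Lug tops 42 mm above the underside: one mid-way at the yellow end, two at the sides of the white end. None if absent.
- tray5_tab (a point): Yellow lip at tray 5's yellow end, 66 mm from the centre, 23 mm above it. Yellow end over the yellow end below: the tray nests (underside 28 mm above that of the tray below; in the dock 14 mm under the seat). Turned 180 degrees: its feet rest on the lugs, 42 mm above the underside below, 8 mm inside the rim, play 4 mm endways, 5 mm sideways. None if absent.
- bin_floor (a point): Centre of the inner floor (3 mm above the bench) of the open green spare-cap bin fixed to the dock beside its rim, on the side away from the knob: 56 mm (dock's x) by 100 mm (dock's y) outside, walls 3 mm thick and 35 mm tall. Axes as the dock's; it lies 135 mm along -x from the seat.
- cap1_center (a point): Centre (10 mm above its underside) of a loose solid blue cap lying on the bench, 36 mm wide, 20 mm tall, 30 g. It belongs in the green bin. None if absent.
- cap2_center (a point): Centre (10 mm above its underside) of a loose solid blue cap lying on the bench, 36 mm wide, 20 mm tall, 30 g. It belongs in the green bin. None if absent.
- amber_bottle: Bystander: amber bottle with white cap, 60 mm wide, 130 mm tall; origin at the centre of its underside. Leave it alone.
- beaker: Bystander: clear open beaker, 64 mm wide, 85 mm tall; origin at the centre of its underside. Leave it alone.
Things that resemble listed ones, but are neither listed nor needed, are in the scene too. What is shaped like the part that bears tray2_mid but pink or purple is not meant.

How it is judged:
By the outcome, as a careful person would: the job done as asked, in the order asked, and still so for the second after the job is handed in, with the robot touching nothing.
Of tray1, tray2, tray3, tray4, tray5 only 3 to 5 are there at a start; the rules pass over those that are not, and their reading is None.
Of cap1, cap2 only 1 to 2 are there at a start; the rules pass over those that are not, and their reading is None.
At some moment in a run one of cap1, cap2 may be knocked a few centimetres aside while the robot is not near it.
Once in a run the grip may slacken for a moment while it holds something.
It also fails if it takes over 210 s, if anything falls off the work surface, if the arm or the gripper's body presses on something with over 40 N, if the wrist force passes 120 N, or if a joint passes its speed limit or range.

## Working session

There is one attempt and no reset: what is moved stays moved. The work goes in short steps, Python scripts to look and compute and a shell command to move; the robot and the scene stay as the last step left them, time stands still between calls to the robot, and variables do not carry over. Pictures are saved under pics/ and viewed, at most 15 in all, crops included, and the job is handed in when it is done.

```bash
ls; mkdir -p pics
python3 - <<'E'
from rig import monitor, read_camera, camera_info, env
import cv2
for n in("scene","top"):
    cv2.imwrite(f"pics/{n}0.png",read_camera(n)); print(n,camera_info(n))
print(monitor.state()); print(env.tcp_to_grasp)
E
```

```text
pics
scene {'K': array([[516.81547346,   0.        , 320.25128715],
       [  0.        , 516.81547346, 245.15619389],
       [  0.        ,   0.        ,   1.        ]]), 'rvec': array([ 2.06136923,  1.10909402, -0.48385777]), 'tvec': array([-0.28236923, -0.2483859 ,  1.94082083])}
top {'K': array([[478.98426272,   0.        , 316.63705961],
       [  0.        , 478.98426272, 240.04553733],
       [  0.        ,   0.        ,   1.        ]]), 'rvec': array([ 2.11468804, -2.14796542,  0.17580096]), 'tvec': array([-0.02070985,  0.55109485,  1.19557646])}
{'clock': 0.1, 'q': array([-7.94470951e+01,  1.72128510e+01,  8.71755890e+01, -1.53834613e-03,
        7.56699640e+01, -3.81639549e+00]), 'dq': array([-0.0036536 , -0.08378132, -0.04474671,  0.02471677,  0.02833782,
        0.00878088]), 'effort': array([ 1.77399521e-03, -5.44375277e+01, -3.62374306e+01, -6.28954808e-05,
        2.98604209e-03,  1.92198343e-05]), 'tcp_pos': array([ 0.1364436 , -0.53260024,  0.23078269]), 'tool_rot': array([[ 9.68714624e-01,  2.48177218e-01, -2.12259517e-04],
       [ 2.48177305e-01, -9.68714112e-01,  9.97336699e-04],
       [ 4.18974570e-05, -1.01881264e-03, -9.99999480e-01]]), 'wrist_force': array([-0.07498789,  0.14318147, -0.93177943]), 'moment': array([ 0.02035715, -0.03306497, -0.02375044]), 'finger_force': 0.0, 'opening': 0.08536965176112433}
0.0187
```

View pics/top0.png

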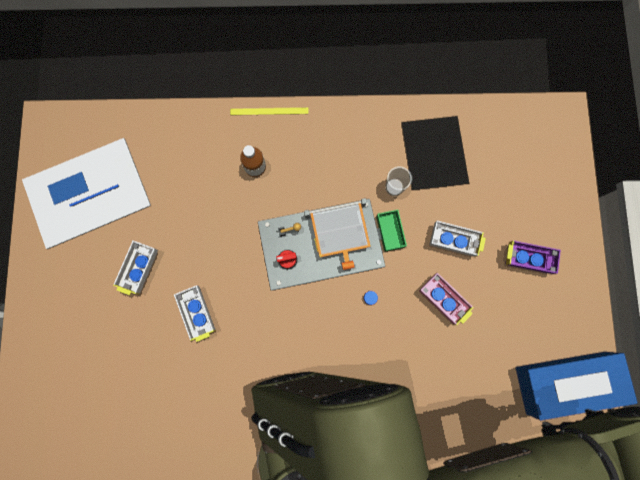

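View pics/scene0.png

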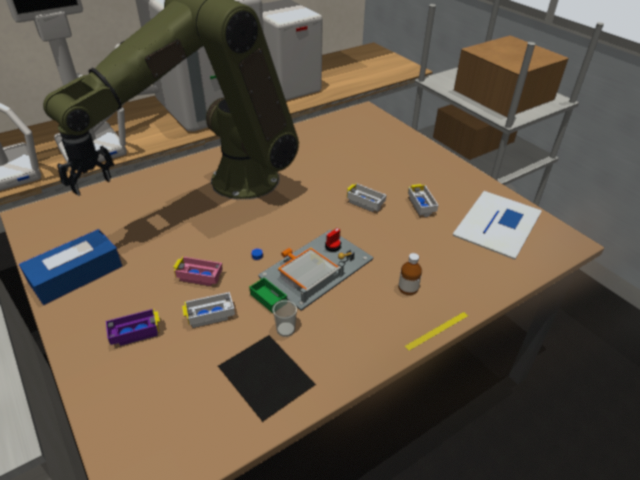

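```bash
cat > h.py <<'E'
import numpy as np, cv2
from rig import monitor, read_camera, camera_info
CI={n:camera_info(n) for n in("top","scene")}
def px2w(uv,z,cam="top"):
    c=CI[cam];R=cv2.Rodrigues(c["rvec"])[0];t=c["tvec"]
    uv=np.atleast_2d(np.array(uv,float)); d=np.c_[uv,np.ones(len(uv))]@np.linalg.inv(c["K"]).T@R
    o=-R.T@t; s=(z-o[2])/d[:,2]; return o+d*s[:,None]
def w2px(P,cam="top"):
    c=CI[cam]; return cv2.projectPoints(np.atleast_2d(np.array(P,float)),c["rvec"],c["tvec"],c["K"],None)[0][:,0]
def crop(img,x,y,w,h,s):
    return cv2.resize(img[y:y+h,x:x+w],None,fx=s,fy=s,interpolation=cv2.INTER_CUBIC)
E
python3 - <<'E'
from h import *
im=cv2.imread("pics/top0.png")
cv2.imwrite("pics/c1.png",crop(im,250,190,160,110,5))
a=crop(im,100,225,130,125,4);b=crop(im,425,210,65,60,4);d=crop(im,355,284,32,32,4)
can=np.zeros((500,800,3),np.uint8);can[:500,:520]=a;can[:240,530:790]=b;can[250:378,530:658]=d
cv2.imwrite("pics/c2.png",can)
print(px2w([(457,239),(136,268),(195,313)],.05).round(3),px2w([(371,298)],.02).round(3))
E
```

```text
[[ 0.547 -0.392  0.05 ]
 [ 0.485  0.435  0.05 ]
 [ 0.368  0.28   0.05 ]] [[ 0.4   -0.168  0.02 ]]
```

View pics/c1.png

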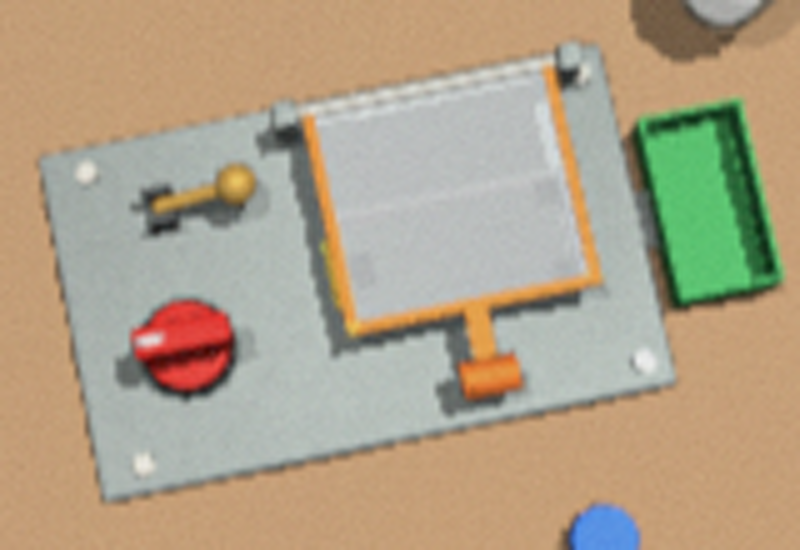

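View pics/c2.png

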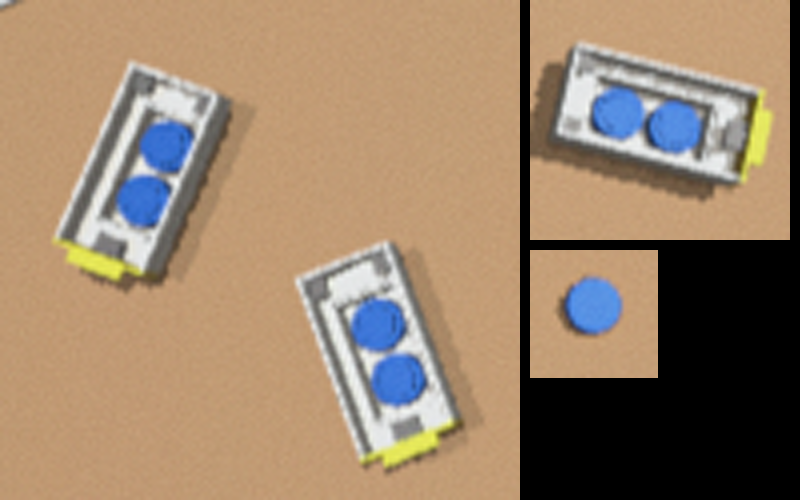

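```bash
cat > fit.py <<'E'
from h import *
from scipy.optimize import least_squares
def o(c,x,y,s): return (np.array(c,float)+.5)/s-.5+np.array([x,y])
def Rz(a): return np.array([[np.cos(a),-np.sin(a),0],[np.sin(a),np.cos(a),0],[0,0,1]])
c=.05
D=o([(40,157),(600,44),(676,381),(105,501),(491,374),(477,307),(638,120),(740,100),(780,283),(677,305),(285,103),(570,45),(183,340)],250,190,5)
def mod(p):
    L=np.array([(p[3]+155,-95,12),(p[3]-155,-95,12),(p[3]-155,95,12),(p[3]+155,95,12),(0,70,55),(0,35,50),(-107,-50,35),(-163,-50,35),(-163,50,35),(-107,50,35),(76,-85,60),(-76,-85,60),(150,20,76)])/1000
    return L@Rz(p[2]).T+[p[0],p[1],0]
f=lambda p:(w2px(mod(p))-D).ravel()
r=least_squares(f,[.5,-.1,1.75,50],x_scale=[.01,.01,.1,10],loss='soft_l1')
print("dock",r.x.round(4),np.degrees(r.x[2]).round(2));print(r.fun.reshape(-1,2).round(2).tolist())
T={'A':o([(130,62),(228,97),(57,240),(152,275)],100,225,4),'B':o([(298,280),(387,243),(365,460),(457,423)],100,225,4),'C':o([(47,45),(25,137),(233,92),(212,183)],425,210,4)}
for n,px in T.items():
    e=px[2:].mean(0)-px[:2].mean(0)
    best=None
    w=px2w(px,c); d=w[2:].mean(0)-w[:2].mean(0); a0=np.arctan2(d[1],d[0])
    def g(p):
        L=np.array([(-62,31,50),(-62,-31,50),(62,31,50),(62,-31,50)])/1000@Rz(p[2]).T+[p[0],p[1],0]
        q=w2px(L); 
        if np.linalg.norm(q[0]-px[0])>np.linalg.norm(q[1]-px[0]): q=q[[1,0,3,2]]
        return (q-px).ravel()
    s=least_squares(g,[*w.mean(0)[:2],a0]); print(n,s.x[:2].round(4),np.degrees(s.x[2]).round(2),s.fun.round(2))
print("cap",px2w(o([(64,56)],355,284,4),.02).round(4), o([(64,56)],355,284,4))
E
python3 fit.py
```

```text
dock [ 0.5547 -0.094   1.7498 54.4223] 100.26
[[-0.17, 0.04], [0.71, 0.85], [0.74, 2.08], [-0.66, 0.88], [-0.59, -0.35], [-0.67, 0.02], [0.0, -0.77], [0.31, -0.78], [0.78, -0.74], [0.41, -1.03], [-0.17, 0.93], [0.21, 1.45], [-0.89, -2.44]]
A [0.4886 0.4376] 159.72 [ 1.36  0.03 -1.06 -0.88  0.55  0.74 -0.84  0.1 ]
B [0.3701 0.2837] -157.83 [-0.35 -0.2   0.22 -0.52 -0.01  0.65  0.13  0.03]
C [ 0.5493 -0.3917] -105.55 [-0.42 -0.05 -0.05 -0.28 -0.    0.04  0.47  0.27]
cap [[ 0.4014 -0.167   0.02  ]] [[370.625 297.625]]
```

```bash
cat > go.py <<'E'
# usage: go.py "x,y,z,yaw" ... (m, deg) -> dp cm, twist rad in current tool axes
import sys; from h import *
s=monitor.state();R=s["tool_rot"];p=s["tcp_pos"];yaw=np.degrees(np.arctan2(R[1,0],R[0,0]))
print("now",round(s["clock"],2),p.round(4),"yaw",yaw.round(2),"q6",s["q"][5].round(1),"open",round(s["opening"],4),"f",s["wrist_force"].round(1),"ff",round(s["finger_force"],1))
for a in sys.argv[1:]:
    t=np.array(eval(a)); d=R.T@(t[:3]-p)*100; w=-np.radians((t[3]-yaw+180)%360-180)
    q1=np.degrees(np.arctan2(t[1],t[0])); print(a,"dp",d.round(2).tolist(),"twist",w.round(3),"q6~",((q1+90-t[3]+180)%360-180).round(0),"r",np.hypot(t[0],t[1]).round(3))
E
python3 go.py ".486,-.1065,.13,10.26" ".486,-.1065,.03,10.26"
```

```text
now 0.1 [ 0.1364 -0.5326  0.2308] yaw 14.37 q6 -3.8 open 0.0854 f [-0.1  0.1 -0.9] ff 0.0
.486,-.1065,.13,10.26 dp [44.44, -32.59, 10.11] twist 0.072 q6~ 67.0 r 0.498
.486,-.1065,.03,10.26 dp [44.44, -32.58, 20.11] twist 0.072 q6~ 67.0 r 0.498
```

```bash
python3 -m creep '{"dp":[[5,-4,0],[11,-8,0],[17,-12,0],[22,-16,0],[28,-20,2],[34,-25,4],[39,-29,7],[44.4,-32.6,10]],"twist":[0.07,0.07,0.07,0.07,0.07,0.07,0.07,0.072],"gripper":[8.5,8.5,8.5,8.5,8.5,8.5,8.5,8.5]}' 40; python3 go.py ".486,-.1065,.03,10.26"
```

```text
clock: 1.1
tcp_pos: [0.4464, -0.1535, 0.1572]
tool_rot: [[0.984, 0.178, 0.001], [0.178, -0.984, -0.0], [0.001, 0.0, -1.0]]
wrist_force: [-0.3, -1.1, -1.2]
opening: 0.0848
finger_force: 0.0
now 1.1 [ 0.4464 -0.1535  0.1572] yaw 10.25 q6 56.3 open 0.0848 f [-0.3 -1.1 -1.2] ff 0.0
.486,-.1065,.03,10.26 dp [4.73, -3.92, 12.72] twist -0.0 q6~ 67.0 r 0.498
```

```bash
python3 -m creep '{"dp":[[0,0,0],[0,0,0],[0,0,0],[0,0,0],[0,0,0],[0,0,0],[0,0,0],[0,0,0]],"twist":[0,0,0,0,0,0,0,0],"gripper":[8.5,8.5,8.5,8.5,8.5,8.5,8.5,8.5]}' 40; python3 go.py ".486,-.1065,.03,10.26"; python3 -c "
from h import *
im=read_camera('top');cv2.imwrite('pics/t1.png',crop(im,250,190,160,110,5))"
```

```text
clock: 2.1
tcp_pos: [0.4454, -0.1552, 0.1577]
tool_rot: [[0.984, 0.178, -0.0], [0.178, -0.984, 0.0], [-0.0, -0.0, -1.0]]
wrist_force: [0.0, 0.1, -0.1]
opening: 0.0848
finger_force: 0.0
now 2.1 [ 0.4454 -0.1552  0.1577] yaw 10.25 q6 56.1 open 0.0848 f [ 0.   0.1 -0.1] ff 0.0
.486,-.1065,.03,10.26 dp [4.86, -4.07, 12.77] twist -0.0 q6~ 67.0 r 0.498
```

```bash
python3 -c "
from h import *
im=read_camera('scene');a=crop(im,180,210,200,120,4);cv2.imwrite('pics/s1.png',a)"
```

```text
(no output)
```

View pics/s1.png

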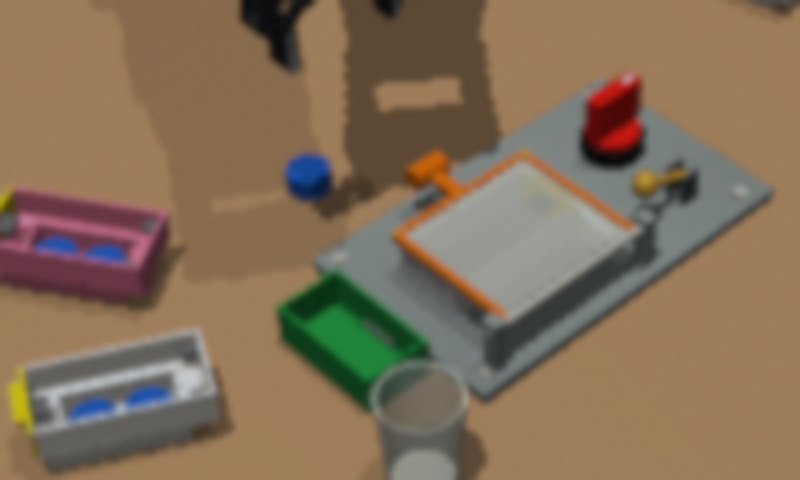

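```bash
python3 -m creep '{"dp":[[3,-2,0],[4.9,-4.1,2],[4.9,-4.1,7],[4.9,-4.1,12],[4.9,-4.1,12.8],[4.9,-4.1,12.8],[4.9,-4.1,12.8],[4.9,-4.1,12.8]],"twist":[0,0,0,0,0,0,0,0],"gripper":[8.5,8.5,8.5,8.5,8.5,8.5,2.5,2.5]}' 30;  python3 go.py ".486,-.1065,.03,10.26"
```

```text
clock: 3.2
tcp_pos: [0.4871, -0.1064, 0.0311]
tool_rot: [[0.984, 0.178, 0.002], [0.178, -0.984, -0.001], [0.002, 0.001, -1.0]]
wrist_force: [0.3, -0.0, -0.8]
opening: 0.0509
finger_force: 0.0
now 3.2 [ 0.4871 -0.1064  0.0311] yaw 10.24 q6 63.2 open 0.0509 f [ 0.3 -0.  -0.8] ff 0.0
.486,-.1065,.03,10.26 dp [-0.11, -0.01, 0.11] twist -0.0 q6~ 67.0 r 0.498
```

```bash
python3 -m creep '{"dp":[[0,0,0],[0,0,0],[0,0,0],[0.08,0,-1.55],[0.48,0,-3.83],[1.22,0,-6.04],[2.29,0,-8.1],[3.65,0,-9.99]],"twist":[0,0,0,0,0,0,0,0],"gripper":[2.5,2.5,2.5,2.5,2.5,2.5,2.5,2.5]}' 40;  python3 go.py
```

```text
clock: 4.2
tcp_pos: [0.5226, -0.1003, 0.1304]
tool_rot: [[0.984, 0.178, 0.0], [0.178, -0.984, -0.001], [0.0, 0.001, -1.0]]
wrist_force: [8.5, -5.3, -10.4]
opening: 0.0293
finger_force: 40.3
now 4.2 [ 0.5226 -0.1003  0.1304] yaw 10.23 q6 65.0 open 0.0293 f [  8.5  -5.3 -10.4] ff 40.3
```

```bash
python3 -m creep '{"dp":[[1.62,0,-1.66],[3.48,0,-3.05],[5.52,0,-4.16],[7.7,0,-4.95],[9.98,0,-5.4],[12.3,0,-5.5],[14.61,0,-5.26],[15.37,0,-5.1]],"twist":[0,0,0,0,0,0,0,0],"gripper":[2.5,2.5,2.5,2.5,2.5,2.5,2.5,2.5]}';  python3 go.py
```

```text
clock: 5.2
tcp_pos: [0.674, -0.0716, 0.1805]
tool_rot: [[0.984, 0.179, -0.0], [0.179, -0.984, 0.001], [-0.0, -0.001, -1.0]]
wrist_force: [-2.6, 5.5, 3.7]
opening: 0.0294
finger_force: 41.6
now 5.2 [ 0.674  -0.0716  0.1805] yaw 10.29 q6 70.5 open 0.0294 f [-2.6  5.5  3.7] ff 41.6
```

```bash
python3 -m creep '{"dp":[[0,0,0],[0,0,0],[0,0,-4],[0,0,-9],[-4,0,-10],[-10,1,-10],[-16,2,-10],[-22,3,-10]],"twist":[0,0,0,0,-0.15,-0.3,-0.45,-0.6],"gripper":[6,8.5,8.5,8.5,8.5,8.5,8.5,8.5]}';  python3 go.py ".401,-.167,.1,100.3"
```

```text
clock: 6.2
tcp_pos: [0.4599, -0.1416, 0.2808]
tool_rot: [[0.708, 0.706, 0.001], [0.706, -0.708, -0.001], [0.0, 0.001, -1.0]]
wrist_force: [0.2, -1.9, 0.5]
opening: 0.0852
finger_force: 0.0
now 6.2 [ 0.4599 -0.1416  0.2808] yaw 44.89 q6 23.7 open 0.0852 f [ 0.2 -1.9  0.5] ff 0.0
.401,-.167,.1,100.3 dp [-5.98, -2.38, 18.08] twist -0.967 q6~ -33.0 r 0.434
```

Look with both cameras (guard open, cap, rim) as I get above the cap.

```bash
python3 -m creep '{"dp":[[-3,-1,0],[-6,-2.4,3],[-6,-2.4,7],[-6,-2.4,12],[-6,-2.4,16],[-6,-2.4,16],[-6,-2.4,16],[-6,-2.4,16]],"twist":[-0.15,-0.3,-0.45,-0.6,-0.75,-0.9,-0.967,-0.967],"gripper":[8.5,8.5,8.5,8.5,7,6.5,6.5,6.5]}';  python3 - <<'E'
from h import *
im=read_camera("scene");t=read_camera("top");cv2.imwrite("pics/s2f.png",im);cv2.imwrite("pics/t2f.png",t)
can=np.zeros((600,800,3),np.uint8);can[:300,:500]=crop(im,200,210,125,75,4);can[300:,:]=crop(t,250,210,160,60,5)
cv2.imwrite("pics/m2.png",can)
E
python3 go.py ".401,-.167,.003,100.3"
```

```text
clock: 7.2
tcp_pos: [0.4025, -0.1662, 0.1209]
tool_rot: [[-0.173, 0.985, 0.001], [0.985, 0.173, -0.0], [-0.001, 0.001, -1.0]]
wrist_force: [-0.2, 0.2, 0.1]
opening: 0.0652
finger_force: 0.0
now 7.3 [ 0.4026 -0.1662  0.1209] yaw 99.92 q6 -37.2 open 0.0649 f [0.  0.3 0.5] ff 0.0
.401,-.167,.003,100.3 dp [-0.05, -0.18, 11.79] twist -0.007 q6~ -33.0 r 0.434
```

View pics/m2.png

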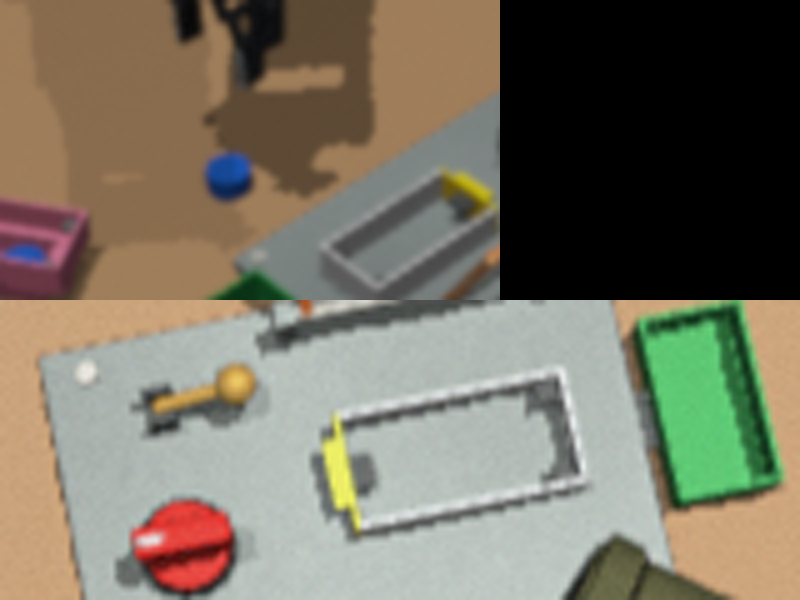

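```bash
python3 -m creep '{"dp":[[0,-0.1,5],[0,-0.1,10],[0,-0.1,11.8],[0,-0.1,11.8],[0,-0.1,11.8],[0,-0.1,11.8],[0,-0.1,11.8],[0,-0.1,11.8]],"twist":[0,0,0,0,0,0,0,0],"gripper":[6.5,6.5,6.5,6.5,3,3,3,3]}' 40;  python3 - <<'E'
from h import *
from scipy.optimize import least_squares
o=lambda c,x,y,s:(np.array(c,float)+.5)/s-.5+np.array([x,y])
px=o([(335,112),(560,70),(585,185),(357,233)],250,210,5)
def m(p):
    a=p[2];R=np.array([[np.cos(a),-np.sin(a)],[np.sin(a),np.cos(a)]])
    L=np.array([(62,-31),(-62,-31),(-62,31),(62,31)])/1000@R.T+p[:2]
    return np.c_[L,np.full(4,.04)]
s=least_squares(lambda p:(w2px(m(p))-px).ravel(),[.555,-.094,1.75],x_scale=[.01,.01,.1])
print(s.x.round(4),np.degrees(s.x[2]).round(2),s.fun.round(2))
print(px2w(o([(229,168)],200,210,4),.02,"scene").round(4))
# refine rim via subpixel corners
w=px2w(px,.04);print([np.linalg.norm(w[i]-w[i-1]).round(4) for i in range(4)])
E
python3 go.py
```

```text
clock: 8.3
tcp_pos: [0.4025, -0.1666, 0.004]
tool_rot: [[-0.174, 0.985, 0.002], [0.985, 0.174, -0.001], [-0.001, 0.002, -1.0]]
wrist_force: [-2.9, -0.1, 7.4]
opening: 0.0341
finger_force: 39.0
[ 0.5521 -0.094   1.7512] 100.33 [-0.77  0.64  0.64 -0.04  0.65 -0.12 -0.53 -0.5 ]
[[ 0.4031 -0.1676  0.02  ]]
[np.float64(0.0648), np.float64(0.12), np.float64(0.0622), np.float64(0.1212)]
now 8.3 [ 0.4025 -0.1666  0.004 ] yaw 100.02 q6 -37.3 open 0.0341 f [-2.9 -0.1  7.4] ff 39.0
```

```bash
python3 go.py ".576,-.227,.1,100.3"; python3 -m creep '{"dp":[[0,0,-5],[0,0,-9],[-3,8,-9],[-6,12,-9],[-9,16,-9],[-9,16,-9],[-9,16,-9],[-9,16,-9]],"twist":[0,0,0,0,0,0,0,0],"gripper":[2.5,2.5,2.5,2.5,2.5,2.5,2.5,2.5]}' 50;   python3 go.py ".576,-.227,.02,100.3"
```

```text
now 8.3 [ 0.4025 -0.1666  0.004 ] yaw 100.02 q6 -37.3 open 0.0341 f [-2.9 -0.1  7.4] ff 39.0
.576,-.227,.1,100.3 dp [-8.98, 16.06, -9.56] twist -0.005 q6~ -32.0 r 0.619
clock: 9.3
tcp_pos: [0.5744, -0.2267, 0.0934]
tool_rot: [[-0.174, 0.985, 0.0], [0.985, 0.174, -0.0], [-0.0, 0.0, -1.0]]
wrist_force: [0.1, -0.3, -0.8]
opening: 0.0339
finger_force: 49.9
now 9.3 [ 0.5744 -0.2267  0.0934] yaw 100.02 q6 -35.0 open 0.0339 f [ 0.1 -0.3 -0.8] ff 49.9
.576,-.227,.02,100.3 dp [-0.06, 0.14, 7.34] twist -0.005 q6~ -32.0 r 0.619
```

```bash
python3 -m creep '{"dp":[[0,0,4],[0,0.1,7.2],[0,0.1,7.2],[0,0.1,7.2],[0,0.1,7.2],[0,0.1,4],[0,0.1,-1],[0,0.1,-5]],"twist":[0,0,0,0,0,0,0,0],"gripper":[2.5,2.5,2.5,4.8,4.8,4.8,4.8,6]}';   python3 go.py ".5493,-.3917,.11,74.45" ".5493,-.3917,.015,74.45"
```

```text
clock: 10.3
tcp_pos: [0.5763, -0.227, 0.1459]
tool_rot: [[-0.174, 0.985, 0.002], [0.985, 0.174, -0.001], [-0.002, 0.002, -1.0]]
wrist_force: [0.5, 0.2, 0.3]
opening: 0.0601
finger_force: 0.0
now 10.3 [ 0.5763 -0.227   0.1459] yaw 100.02 q6 -34.9 open 0.0601 f [0.5 0.2 0.3] ff 0.0
.5493,-.3917,.11,74.45 dp [-15.74, -5.53, 3.6] twist 0.446 q6~ -20.0 r 0.675
.5493,-.3917,.015,74.45 dp [-15.73, -5.56, 13.1] twist 0.446 q6~ -20.0 r 0.675
```

```bash
python3 -m creep '{"dp":[[-4,-1.5,0],[-8,-3,0],[-12,-4.2,2],[-15.7,-5.5,4],[-15.7,-5.5,4],[-15.7,-5.5,4],[-15.7,-5.5,4],[-15.7,-5.5,4]],"twist":[0.15,0.3,0.446,0.446,0.446,0.446,0.446,0.446],"gripper":[8.5,8.5,8.5,8.5,8.5,8.5,8.5,8.5]}';   python3 go.py ".5493,-.3917,.015,74.45";python3 - <<'E'
from h import *
im=read_camera("scene");t=read_camera("top");cv2.imwrite("pics/s3f.png",im);cv2.imwrite("pics/t3f.png",t)
can=np.zeros((600,800,3),np.uint8);can[:300,:800]=crop(im,160,270,200,75,4);can[300:,:]=crop(t,250,180,200,75,4)
cv2.imwrite("pics/m3.png",can)
E
```

```text
clock: 11.3
tcp_pos: [0.5497, -0.3904, 0.1034]
tool_rot: [[0.267, 0.964, 0.001], [0.964, -0.267, -0.001], [-0.0, 0.001, -1.0]]
wrist_force: [-0.1, 0.3, 0.5]
opening: 0.0848
finger_force: 0.0
now 11.3 [ 0.5497 -0.3904  0.1034] yaw 74.53 q6 -23.0 open 0.0848 f [-0.1  0.3  0.5] ff 0.0
.5493,-.3917,.015,74.45 dp [-0.13, -0.01, 8.84] twist 0.001 q6~ -20.0 r 0.675
```

View pics/m3.png

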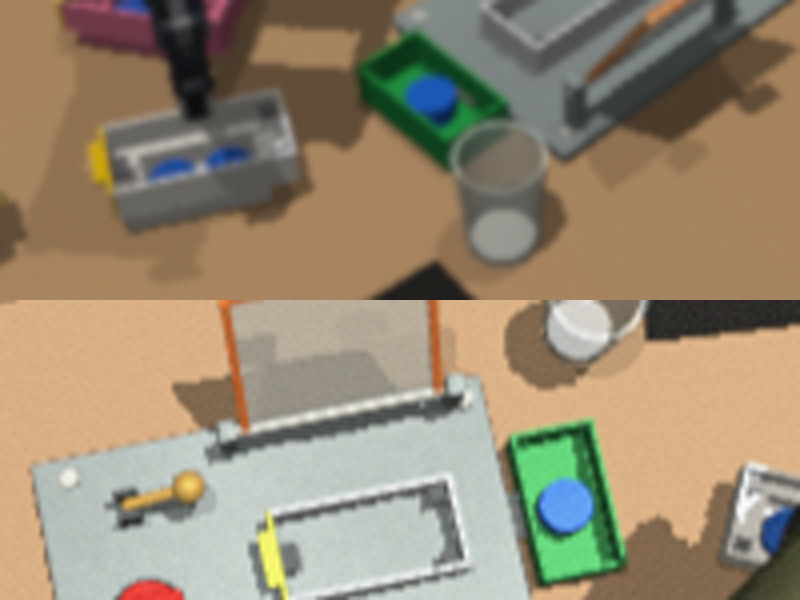

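```bash
python3 -m creep '{"dp":[[0,0,4],[-0.1,0,7],[-0.1,0,8.8],[-0.1,0,8.8],[-0.1,0,8.8],[-0.1,0,8.8],[-0.1,0,8.8],[-0.1,0,8.8]],"twist":[0,0,0,0,0,0,0,0],"gripper":[8.5,8.5,8.5,8.5,5.5,5.5,5.5,5.5]}' 60;   python3 go.py
cat > rim.py <<'E'
from h import *
from scipy.optimize import minimize
def rimfit(f,cam,p0,z,ch=1,skip_y=False,lw=None):
    g=cv2.imread(f)[:,:,ch].astype(np.float32) if ch is not None else cv2.imread(f).astype(np.float32).min(2)
    t=np.linspace(-1,1,60);a,b=.0605,.0295
    segs=[np.c_[t*a,t*0+b],np.c_[t*a,t*0-b],np.c_[t*0-a,t*b]]+([] if skip_y else [np.c_[t*0+a,t*b]])
    L=np.vstack(segs)
    def val(p):
        c,s=np.cos(p[2]),np.sin(p[2]);P=L@np.array([[c,-s],[s,c]]).T+p[:2]
        u=w2px(np.c_[P,np.full(len(P),z)],cam).astype(np.float32)
        return cv2.remap(cv2.GaussianBlur(g,(0,0),.6),u[:,:1],u[:,1:],cv2.INTER_CUBIC).mean()
    p0=np.array(p0,float);best=None
    for dx in (-.004,0,.004):
        for dy in (-.004,0,.004):
            r=minimize(lambda q:-val(p0+[q[0]*.001,q[1]*.001,q[2]*.01]),[dx*1e3,dy*1e3,0],method="Nelder-Mead",options=dict(initial_simplex=np.array([[dx*1e3,dy*1e3,0],[dx*1e3+1.5,dy*1e3,0],[dx*1e3,dy*1e3+1.5,0],[dx*1e3,dy*1e3,1]])))
            if best is None or r.fun<best.fun: best=r
    p=p0+best.x*[.001,.001,.01];return p[:2].round(4),np.degrees(p[2]).round(2),round(-best.fun,1)
E
python3 - <<'E'
from rim import *
for f in("t2f","t3f"):
  for sk in(0,1): print(f,rimfit(f"pics/{f}.png","top",[.552,-.094,1.751],.04,1,sk))
for f in("s2f","s3f"):
  print(f,rimfit(f"pics/{f}.png","scene",[.552,-.094,1.751],.04,1,0))
E
```

```text
clock: 12.4
tcp_pos: [0.5497, -0.3925, 0.0165]
tool_rot: [[0.268, 0.964, 0.002], [0.964, -0.268, -0.002], [-0.001, 0.003, -1.0]]
wrist_force: [0.3, 1.2, 6.3]
opening: 0.0613
finger_force: 66.2
now 12.4 [ 0.5497 -0.3925  0.0165] yaw 74.48 q6 -23.1 open 0.0613 f [0.3 1.2 6.3] ff 66.2
t2f (array([ 0.5548, -0.0943]), np.float64(100.63), np.float64(206.1))
t2f (array([ 0.555 , -0.0951]), np.float64(100.43), np.float64(205.9))
t3f (array([ 0.5548, -0.0943]), np.float64(100.6), np.float64(219.1))
t3f (array([ 0.555 , -0.0952]), np.float64(100.39), np.float64(219.6))
s2f (array([ 0.5502, -0.0939]), np.float64(100.6), np.float64(140.4))
s3f (array([ 0.5502, -0.0938]), np.float64(100.58), np.float64(146.9))
```

Run:
```python
from rim import *
for n,p in dict(A=(.4886,.4376,159.7),B=(.3701,.2837,-157.8),C=(.5493,-.3917,-105.5)).items():
  p=(p[0],p[1],np.radians(p[2]))
  for cam in("top","scene"):
    for sk in (0,1): print(n,cam,rimfit(f"pics/{cam}0.png",cam,p,.05,1,sk))
```

```text
A top (array([0.4888, 0.4425]), np.float64(158.85), np.float64(194.6))
A top (array([0.4896, 0.4422]), np.float64(158.83), np.float64(193.3))
A scene (array([0.4852, 0.4431]), np.float64(159.12), np.float64(135.2))
A scene (array([0.4872, 0.4422]), np.float64(158.91), np.float64(132.0))
B top (array([0.3704, 0.2863]), np.float64(-158.56), np.float64(201.5))
B top (array([0.3705, 0.2864]), np.float64(-158.55), np.float64(198.4))
B scene (array([0.3654, 0.2844]), np.float64(-158.09), np.float64(138.2))
B scene (array([0.3664, 0.2847]), np.float64(-158.49), np.float64(133.8))
C top (array([ 0.5518, -0.3946]), np.float64(-105.74), np.float64(204.0))
C top (array([ 0.5519, -0.3944]), np.float64(-105.65), np.float64(201.8))
C scene (array([ 0.5495, -0.395 ]), np.float64(-106.45), np.float64(147.8))
C scene (array([ 0.5499, -0.3939]), np.float64(-105.93), np.float64(144.3))
```

```bash
python3 go.py ".5535,-.0935,.15,100.5"; python3 -m creep '{"dp":[[0,0,-3],[0,0,-7],[0,0,-11],[0,0,-13],[0,0,-13],[0,0,-13],[0,0,-13],[0,0,-13]],"twist":[0,0,0,0,0,0,0,0],"gripper":[5.5,5.5,5.5,5.5,5.5,5.5,5.5,5.5]}';   python3 go.py ".5535,-.0935,.15,100.5"
```

```text
now 12.4 [ 0.5497 -0.3925  0.0165] yaw 74.48 q6 -23.1 open 0.0613 f [0.3 1.2 6.3] ff 66.2
.5535,-.0935,.15,100.5 dp [28.9, -7.6, -13.41] twist -0.454 q6~ -20.0 r 0.561
clock: 13.4
tcp_pos: [0.5488, -0.3918, 0.1436]
tool_rot: [[0.268, 0.964, -0.001], [0.964, -0.268, 0.001], [0.001, -0.001, -1.0]]
wrist_force: [0.2, -0.4, -0.2]
opening: 0.0612
finger_force: 65.7
now 13.4 [ 0.5488 -0.3918  0.1436] yaw 74.47 q6 -23.1 open 0.0612 f [ 0.2 -0.4 -0.2] ff 65.7
.5535,-.0935,.15,100.5 dp [28.87, -7.53, -0.61] twist -0.454 q6~ -20.0 r 0.561
```

```bash
python3 -m creep '{"dp":[[5,-1.3,0],[10,-2.6,0],[15,-3.9,0],[20,-5.2,0],[24,-6.2,0],[27,-7,0],[28.9,-7.5,0],[28.9,-7.5,0]],"twist":[-0.1,-0.2,-0.3,-0.4,-0.454,-0.454,-0.454,-0.454],"gripper":[5.5,5.5,5.5,5.5,5.5,5.5,5.5,5.5]}';   python3 go.py ".5535,-.0935,.0655,100.5"
```

```text
clock: 14.4
tcp_pos: [0.5541, -0.0928, 0.1445]
tool_rot: [[-0.183, 0.983, -0.0], [0.983, 0.183, -0.0], [0.0, -0.0, -1.0]]
wrist_force: [0.8, -0.3, -1.5]
opening: 0.0611
finger_force: 65.8
now 14.4 [ 0.5541 -0.0928  0.1445] yaw 100.56 q6 -23.8 open 0.0611 f [ 0.8 -0.3 -1.5] ff 65.8
.5535,-.0935,.0655,100.5 dp [-0.06, -0.07, 7.9] twist 0.001 q6~ -20.0 r 0.561
```

```bash
python3 -m creep '{"dp":[[0,-0.1,4],[0,-0.1,6],[0,-0.1,7.9],[0,-0.1,7.9],[0,-0.1,7.9],[0,-0.1,7.9],[0,-0.1,7.9],[0,-0.1,7.9]],"twist":[0,0,0,0,0,0,0,0],"gripper":[5.5,5.5,5.5,5.5,5.5,5.5,5.5,5.5]}';   python3 go.py ".5535,-.0935,.0485,100.5";python3 - <<'E'
from h import *
im=read_camera("scene");t=read_camera("top");cv2.imwrite("pics/s4f.png",im);cv2.imwrite("pics/t4f.png",t)
can=np.zeros((600,800,3),np.uint8);can[:300,:]=crop(im,262,230,100,38,8)[:300];can[300:,:]=crop(t,280,200,134,50,6)[:300,:800]
cv2.imwrite("pics/m4.png",can)
E
```

```text
clock: 15.4
tcp_pos: [0.5532, -0.0936, 0.0659]
tool_rot: [[-0.182, 0.983, 0.0], [0.983, 0.182, -0.0], [-0.0, 0.0, -1.0]]
wrist_force: [-0.4, -0.3, -1.5]
opening: 0.0613
finger_force: 65.9
now 15.4 [ 0.5532 -0.0936  0.0659] yaw 100.49 q6 -23.8 open 0.0613 f [-0.4 -0.3 -1.5] ff 65.9
.5535,-.0935,.0485,100.5 dp [0.01, 0.04, 1.74] twist -0.0 q6~ -20.0 r 0.561
```

View pics/m4.png

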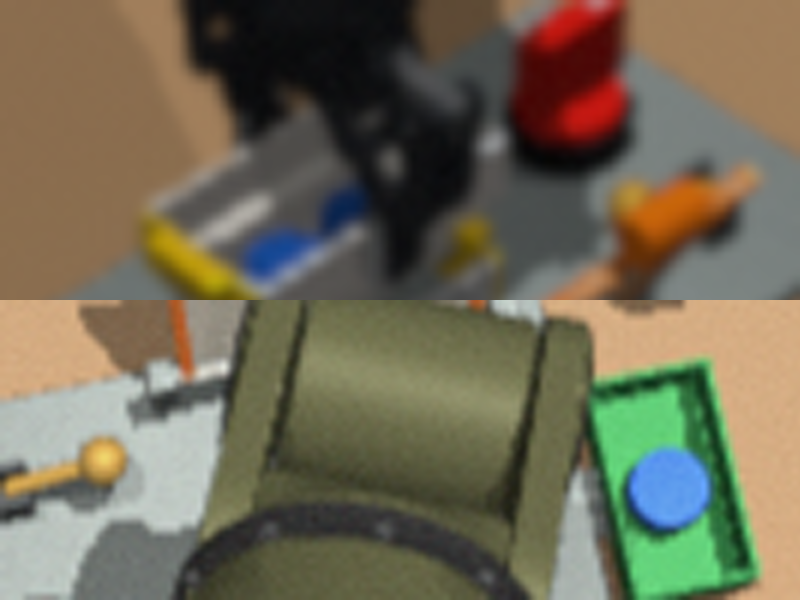

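Run:
```python
from h import *
def ov(f,cam,p,z,x,y,w,h,s,off=0):
    im=crop(cv2.imread(f),x,y,w,h,s);a=np.radians(p[2])
    for (A,B),col in (((.062,.031),(255,0,255)),((.059,.028),(0,255,0))):
        L=np.array([(A,B),(-A,B),(-A,-B),(A,-B)])+[off,0]
        L=L@np.array([[np.cos(a),-np.sin(a)],[np.sin(a),np.cos(a)]]).T+p[:2]
        u=w2px(np.c_[L,np.full(4,z)],cam); u=((u-[x,y]+.5)*s-.5)
        cv2.polylines(im,[np.round(u*8).astype(int).reshape(-1,1,2)],True,col,1,cv2.LINE_AA,3)
    return im
a=ov("pics/s4f.png","scene",(.5532,-.0936,100.49),.0994,270,232,57,50,7,-.0015)
b=ov("pics/s3f.png","scene",(.5535,-.0945,100.5),.04,270,250,57,35,7)
c=ov("pics/t3f.png","top",(.5535,-.0945,100.5),.04,308,218,66,42,6)
can=np.zeros((600,800,3),np.uint8);can[:350,:399]=a;can[:245,400:799]=b;can[345:597,400:796]=c
cv2.imwrite("pics/m5.png",can)
```

```text
(no output)
```

View pics/m5.png

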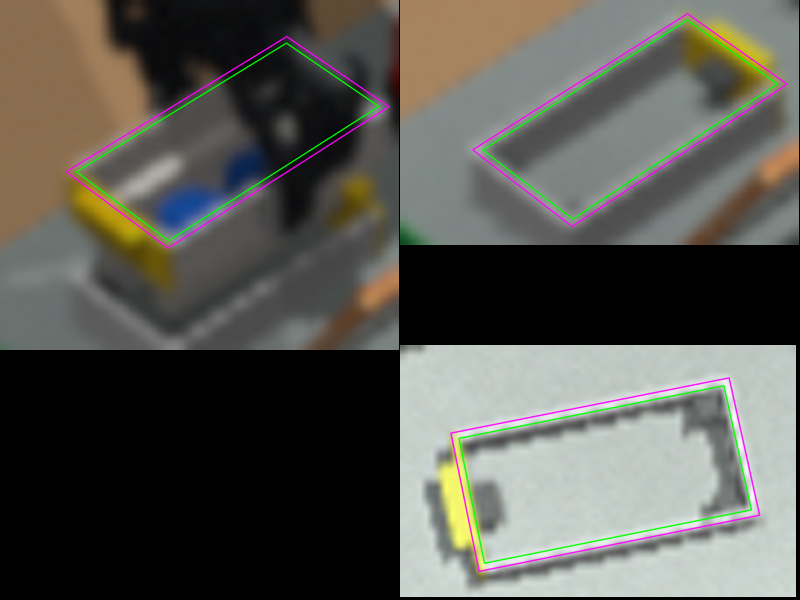

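```bash
python3 -m creep '{"dp":[[0,0,0.3],[0,0,0.6],[0,0,0.9],[0,0,1.1],[0,0,1.3],[0,0,1.5],[0,0,1.65],[0,0,1.65]],"twist":[0,0,0,0,0,0,0,0],"gripper":[5.5,5.5,5.5,5.5,5.5,5.5,5.5,5.5]}';   python3 go.py ".5535,-.0935,.0485,100.5"
```

```text
clock: 16.5
tcp_pos: [0.553, -0.0936, 0.049]
tool_rot: [[-0.182, 0.983, -0.0], [0.983, 0.182, 0.0], [0.0, -0.0, -1.0]]
wrist_force: [0.0, -0.2, -0.7]
opening: 0.0608
finger_force: 65.9
now 16.5 [ 0.553  -0.0936  0.049 ] yaw 100.48 q6 -23.8 open 0.0608 f [ 0.  -0.2 -0.7] ff 65.9
.5535,-.0935,.0485,100.5 dp [0.01, 0.05, 0.05] twist -0.0 q6~ -20.0 r 0.561
```

```bash
python3 -m creep '{"dp":[[0,0,0.05],[0,0,0.05],[0,0,0.05],[0,0,0.05],[0,0,-2],[0,0,-6],[0,0,-10],[0,0,-15]],"twist":[0,0,0,0,0,0,0,0],"gripper":[5.5,6.5,7.5,8.5,8.5,8.5,8.5,8.5]}';   python3 go.py ".489,.442,.25,158.9"
```

```text
clock: 17.5
tcp_pos: [0.5526, -0.0935, 0.2]
tool_rot: [[-0.182, 0.983, -0.001], [0.983, 0.182, 0.0], [0.001, -0.001, -1.0]]
wrist_force: [1.3, -0.0, 0.6]
opening: 0.0848
finger_force: 0.0
now 17.5 [ 0.5526 -0.0935  0.2   ] yaw 100.48 q6 -23.8 open 0.0848 f [ 1.3 -0.   0.6] ff 0.0
.489,.442,.25,158.9 dp [53.82, 3.48, -4.97] twist -1.02 q6~ -27.0 r 0.659
```

```bash
python3 -m creep '{"dp":[[6,0.4,0],[12,0.8,0],[18,1.2,0],[24,1.6,0],[30,2,0],[36,2.4,0],[42,2.8,0],[48,3.2,0]],"twist":[-0.13,-0.26,-0.39,-0.52,-0.65,-0.78,-0.91,-1.02],"gripper":[8.5,8.5,8.5,8.5,8.5,8.5,8.5,8.5]}';   python3 go.py ".4885,.442,.1,158.9"
```

```text
clock: 18.5
tcp_pos: [0.4967, 0.3861, 0.1993]
tool_rot: [[-0.935, 0.356, 0.0], [0.356, 0.935, 0.0], [-0.0, 0.0, -1.0]]
wrist_force: [0.3, -0.2, -0.1]
opening: 0.085
finger_force: 0.0
now 18.5 [0.4967 0.3861 0.1993] yaw 159.15 q6 -34.6 open 0.085 f [ 0.3 -0.2 -0.1] ff 0.0
.4885,.442,.1,158.9 dp [2.75, 4.93, 9.93] twist 0.004 q6~ -27.0 r 0.659
```

```bash
python3 -m creep '{"dp":[[1.4,2.5,2],[2.7,4.9,5],[2.7,4.9,9.9],[2.7,4.9,9.9],[2.7,4.9,9.9],[2.7,4.9,9.9],[2.7,4.9,9.9],[2.7,4.9,9.9]],"twist":[0,0,0,0,0,0,0,0],"gripper":[8.5,8.5,8.5,8.5,8.5,8.5,8.5,8.5]}';   python3 go.py ".4885,.442,.0165,158.9"
python3 - <<'E'
from h import *
im=read_camera("scene");t=read_camera("top");cv2.imwrite("pics/s6f.png",im);cv2.imwrite("pics/t6f.png",t)
can=np.zeros((600,800,3),np.uint8);can[:300,:]=crop(im,262,230,100,38,8)[:300];can[300:,:400]=crop(t,310,210,80,60,5);can[300:,400:]=crop(t,100,230,80,60,5)
cv2.imwrite("pics/m6.png",can)
from rim import *
for z in(.082,.068): print(rimfit("pics/t6f.png","top",[.5535,-.0935,np.radians(280.5)],z))
print(rimfit("pics/s6f.png","scene",[.5535,-.0935,np.radians(280.5)],.082))
E
```

```text
clock: 19.5
tcp_pos: [0.4898, 0.4396, 0.1008]
tool_rot: [[-0.933, 0.36, 0.001], [0.36, 0.933, 0.001], [-0.0, 0.001, -1.0]]
wrist_force: [0.3, 0.4, -0.3]
opening: 0.0848
finger_force: 0.0
now 19.5 [0.4898 0.4396 0.1008] yaw 158.92 q6 -30.2 open 0.0848 f [ 0.3  0.4 -0.3] ff 0.0
.4885,.442,.0165,158.9 dp [0.21, 0.17, 8.43] twist 0.0 q6~ -27.0 r 0.659
(array([ 0.5559, -0.095 ]), np.float64(280.65), np.float64(214.8))
(array([ 0.5585, -0.0961]), np.float64(280.62), np.float64(214.0))
(array([ 0.5521, -0.0958]), np.float64(281.24), np.float64(143.2))
```

View pics/m6.png

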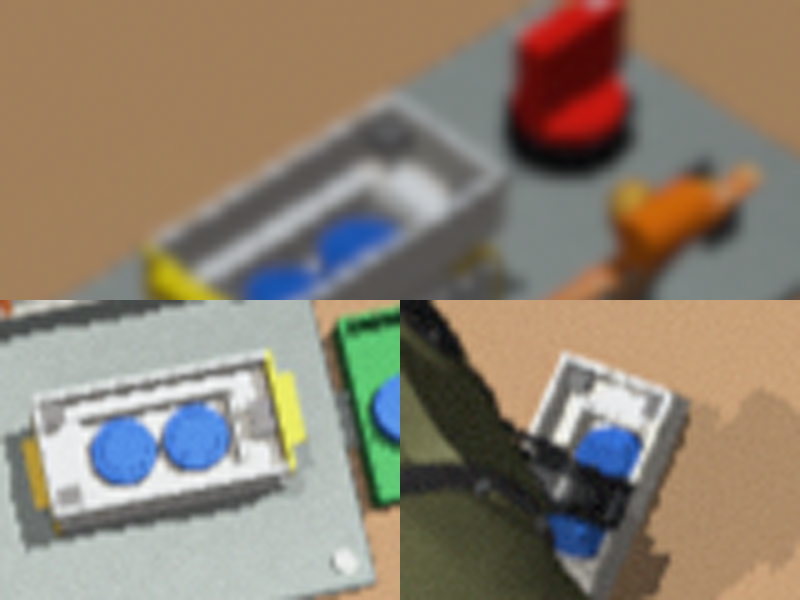

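```bash
python3 go.py ".487,.442,.0165,158.9"; python3 -m creep '{"dp":[[0.2,0.1,2],[0.35,0.15,4],[0.35,0.1,7],[0.35,0.1,8.4],[0.35,0.1,8.4],[0.35,0.1,8.4],[0.35,0.1,8.4],[0.35,0.1,8.4]],"twist":[0,0,0,0,0,0,0,0],"gripper":[8.5,8.5,8.5,8.5,8.5,5.5,5.5,5.5]}' 60;python3 go.py
```

```text
now 19.6 [0.4897 0.4396 0.1004] yaw 158.92 q6 -30.2 open 0.0851 f [-0.9  0.8  0.1] ff 0.0
.487,.442,.0165,158.9 dp [0.34, 0.12, 8.39] twist 0.0 q6~ -27.0 r 0.658
clock: 20.6
tcp_pos: [0.4873, 0.4423, 0.0175]
tool_rot: [[-0.933, 0.36, 0.002], [0.36, 0.933, 0.001], [-0.001, 0.002, -1.0]]
wrist_force: [-0.4, 0.4, 6.3]
opening: 0.0611
finger_force: 66.6
now 20.6 [0.4873 0.4423 0.0175] yaw 158.93 q6 -29.9 open 0.0611 f [-0.4  0.4  6.3] ff 66.6
```

```bash
python3 -m creep '{"dp":[[0,0,-4],[0,0,-8],[0,0,-12],[0,0,-16],[0,-6,-16],[0,-12,-16],[0,-18,-16],[0,-24,-16]],"twist":[0,0,0,0,0.13,0.26,0.39,0.52],"gripper":[5.5,5.5,5.5,5.5,5.5,5.5,5.5,5.5]}';python3 go.py ".553,-.096,.175,100.5"
```

```text
clock: 21.6
tcp_pos: [0.3994, 0.2162, 0.1763]
tool_rot: [[-0.628, 0.778, 0.001], [0.778, 0.628, 0.0], [-0.0, 0.001, -1.0]]
wrist_force: [1.7, -0.4, -2.7]
opening: 0.0613
finger_force: 66.5
now 21.6 [0.3994 0.2162 0.1763] yaw 128.9 q6 -15.1 open 0.0613 f [ 1.7 -0.4 -2.7] ff 66.5
.553,-.096,.175,100.5 dp [-33.94, -7.65, 0.13] twist 0.496 q6~ -20.0 r 0.561
```

```bash
python3 -m creep '{"dp":[[-5,-1.1,0],[-10,-2.2,0],[-15,-3.3,0],[-20,-4.5,0],[-25,-5.6,0],[-30,-6.8,0],[-33.9,-7.65,0],[-33.9,-7.65,0]],"twist":[0.1,0.2,0.3,0.4,0.496,0.496,0.496,0.496],"gripper":[5.5,5.5,5.5,5.5,5.5,5.5,5.5,5.5]}';python3 go.py ".553,-.096,.108,100.5"
```

```text
clock: 22.6
tcp_pos: [0.5554, -0.0955, 0.1758]
tool_rot: [[-0.183, 0.983, -0.0], [0.983, 0.183, -0.0], [-0.0, -0.0, -1.0]]
wrist_force: [-1.0, 1.1, -2.5]
opening: 0.0614
finger_force: 66.7
now 22.6 [ 0.5554 -0.0955  0.1758] yaw 100.56 q6 -24.0 open 0.0614 f [-1.   1.1 -2.5] ff 66.7
.553,-.096,.108,100.5 dp [-0.0, -0.24, 6.78] twist 0.001 q6~ -20.0 r 0.561
```

```bash
python3 -m creep '{"dp":[[0,-0.2,3],[0,-0.2,5],[0,-0.2,6.8],[0,-0.2,6.8],[0,-0.2,6.8],[0,-0.2,6.8],[0,-0.2,6.8],[0,-0.2,6.8]],"twist":[0,0,0,0,0,0,0,0],"gripper":[5.5,5.5,5.5,5.5,5.5,5.5,5.5,5.5]}';   python3 go.py ".553,-.096,.0915,100.5";python3 - <<'E'
from h import *
im=read_camera("scene");cv2.imwrite("pics/s7f.png",im)
def ov(im,p,z,x,y,w,h,s,off):
    im=crop(im,x,y,w,h,s);a=np.radians(p[2])
    for zz in ([z] if np.isscalar(z) else z):
        L=np.array([(.062,.031),(-.062,.031),(-.062,-.031),(.062,-.031)])+[off,0]
        L=L@np.array([[np.cos(a),-np.sin(a)],[np.sin(a),np.cos(a)]]).T+p[:2]
        u=w2px(np.c_[L,np.full(4,zz)],"scene"); u=((u-[x,y]+.5)*s-.5)
        cv2.polylines(im,[np.round(u*8).astype(int).reshape(-1,1,2)],True,(255,0,255),1,cv2.LINE_AA,3)
    return im
st=monitor.state();p=(*st["tcp_pos"][:2],100.5)
can=np.zeros((600,800,3),np.uint8)
can[:585,:400]=crop(im,265,210,57,83,7)[:585,:400][:581] if 0 else cv2.resize(crop(im,265,210,57,83,7),(400,585))
can[:585,400:]=cv2.resize(ov(im,p,st["tcp_pos"][2]-.0175+.05,265,210,57,83,7,.0011),(400,585))
cv2.imwrite("pics/m7.png",can)
E
```

```text
clock: 23.6
tcp_pos: [0.5531, -0.0938, 0.1083]
tool_rot: [[-0.186, 0.983, 0.0], [0.983, 0.186, -0.0], [-0.0, 0.0, -1.0]]
wrist_force: [0.6, 0.6, -2.6]
opening: 0.0613
finger_force: 66.7
now 23.6 [ 0.5531 -0.0938  0.1083] yaw 100.71 q6 -24.1 open 0.0613 f [ 0.6  0.6 -2.6] ff 66.7
.553,-.096,.0915,100.5 dp [-0.22, -0.05, 1.68] twist 0.004 q6~ -20.0 r 0.561
```

View pics/m7.png

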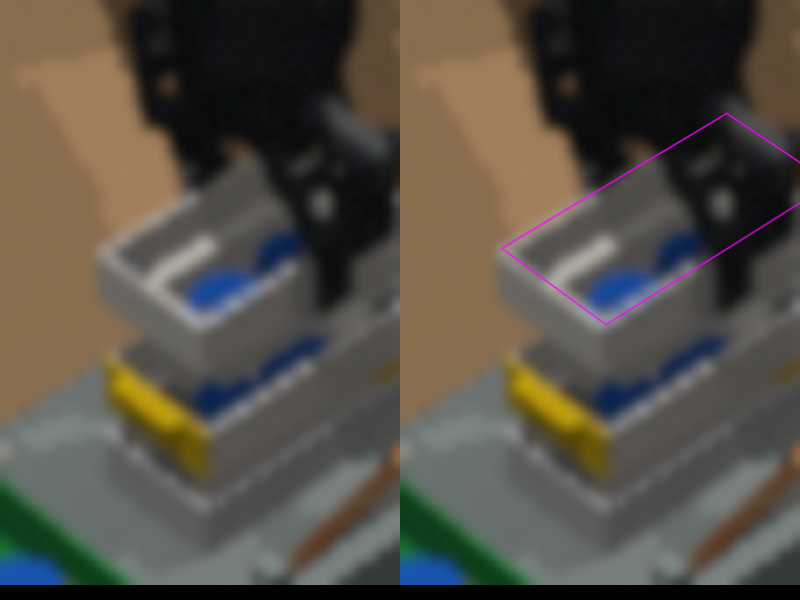

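```bash
python3 -m creep '{"dp":[[-0.1,0,0],[-0.17,0,0.3],[-0.17,0,0.6],[-0.17,0,0.9],[-0.17,0,1.2],[-0.17,0,1.4],[-0.17,0,1.6],[-0.17,0,1.6]],"twist":[0.003,0.003,0.003,0.003,0.003,0.003,0.003,0.003],"gripper":[5.5,5.5,5.5,5.5,5.5,5.5,5.5,5.5]}';   python3 go.py ".553,-.096,.0915,100.5"
```

```text
clock: 24.65
tcp_pos: [0.5533, -0.0954, 0.092]
tool_rot: [[-0.183, 0.983, -0.0], [0.983, 0.183, 0.0], [0.0, -0.0, -1.0]]
wrist_force: [0.2, -0.7, -1.7]
opening: 0.0611
finger_force: 66.7
now 24.65 [ 0.5533 -0.0954  0.092 ] yaw 100.54 q6 -24.1 open 0.0611 f [ 0.2 -0.7 -1.7] ff 66.7
.553,-.096,.0915,100.5 dp [-0.05, -0.04, 0.05] twist 0.001 q6~ -20.0 r 0.561
```

```bash
python3 -m creep '{"dp":[[0,0,0.05],[0,0,0.05],[0,0,0.05],[0,0,0.05],[0,0,-2],[0,0,-6],[0,0,-10],[0,0,-13]],"twist":[0,0,0,0,0,0,0,0],"gripper":[5.5,6.5,7.5,8.5,8.5,8.5,8.5,8.5]}';   python3 go.py ".368,.286,.2,21.6"
```

```text
clock: 25.65
tcp_pos: [0.5535, -0.0955, 0.2241]
tool_rot: [[-0.183, 0.983, 0.002], [0.983, 0.183, -0.0], [-0.001, 0.001, -1.0]]
wrist_force: [0.4, 0.6, -0.4]
opening: 0.0849
finger_force: 0.0
now 25.65 [ 0.5535 -0.0955  0.2241] yaw 100.54 q6 -24.1 open 0.0849 f [ 0.4  0.6 -0.4] ff 0.0
.368,.286,.2,21.6 dp [40.9, -11.26, 2.36] twist 1.378 q6~ 106.0 r 0.466
```

```bash
python3 -m creep '{"dp":[[5,-1.4,0],[10,-2.8,0],[15,-4.2,0],[20,-5.6,0],[25,-7,0],[30,-8.4,0],[35,-9.8,0],[40,-11,1]],"twist":[0.17,0.34,0.51,0.68,0.86,1.03,1.2,1.378],"gripper":[8.5,8.5,8.5,8.5,8.5,8.5,8.5,8.5]}';   python3 go.py ".368,.286,.1,21.6"
```

```text
clock: 26.65
tcp_pos: [0.3744, 0.2733, 0.214]
tool_rot: [[0.921, 0.39, 0.002], [0.39, -0.921, 0.001], [0.002, -0.0, -1.0]]
wrist_force: [1.5, -0.3, 0.5]
opening: 0.085
finger_force: 0.0
now 26.65 [0.3744 0.2733 0.214 ] yaw 22.98 q6 98.6 open 0.085 f [ 1.5 -0.3  0.5] ff 0.0
.368,.286,.1,21.6 dp [-0.12, -1.41, 11.4] twist 0.024 q6~ 106.0 r 0.466
```

```bash
python3 -m creep '{"dp":[[-0.1,-1.4,2],[-0.1,-1.4,5],[-0.1,-1.4,9],[-0.1,-1.4,11.4],[-0.1,-1.4,11.4],[-0.1,-1.4,11.4],[-0.1,-1.4,11.4],[-0.1,-1.4,11.4]],"twist":[0.024,0.024,0.024,0.024,0.024,0.024,0.024,0.024],"gripper":[8.5,8.5,8.5,8.5,8.5,8.5,8.5,8.5]}';   python3 go.py ".368,.286,.0165,21.6"
python3 - <<'E'
from h import *
im=read_camera("scene");t=read_camera("top");cv2.imwrite("pics/s8f.png",im);cv2.imwrite("pics/t8f.png",t)
can=np.zeros((600,800,3),np.uint8);can[:,:400]=crop(im,262,225,80,120,5)[:600];can[:300,400:]=crop(t,310,200,80,60,5);can[300:,400:]=crop(t,155,280,80,60,5)
cv2.imwrite("pics/m8.png",can)
from rim import *
print(rimfit("pics/t8f.png","top",[.5535,-.0945,np.radians(100.5)],.124))
print(rimfit("pics/s8f.png","scene",[.5535,-.0945,np.radians(100.5)],.124))
E
```

```text
clock: 27.65
tcp_pos: [0.369, 0.2844, 0.1]
tool_rot: [[0.928, 0.373, 0.001], [0.373, -0.928, 0.001], [0.001, -0.0, -1.0]]
wrist_force: [0.1, -0.1, -0.3]
opening: 0.0853
finger_force: 0.0
now 27.65 [0.369  0.2844 0.1   ] yaw 21.91 q6 101.2 open 0.0853 f [ 0.1 -0.1 -0.3] ff 0.0
.368,.286,.0165,21.6 dp [-0.04, -0.18, 8.35] twist 0.005 q6~ 106.0 r 0.466
(array([ 0.556 , -0.0965]), np.float64(100.33), np.float64(213.4))
(array([ 0.5523, -0.0958]), np.float64(101.03), np.float64(143.0))
```

View pics/m8.png

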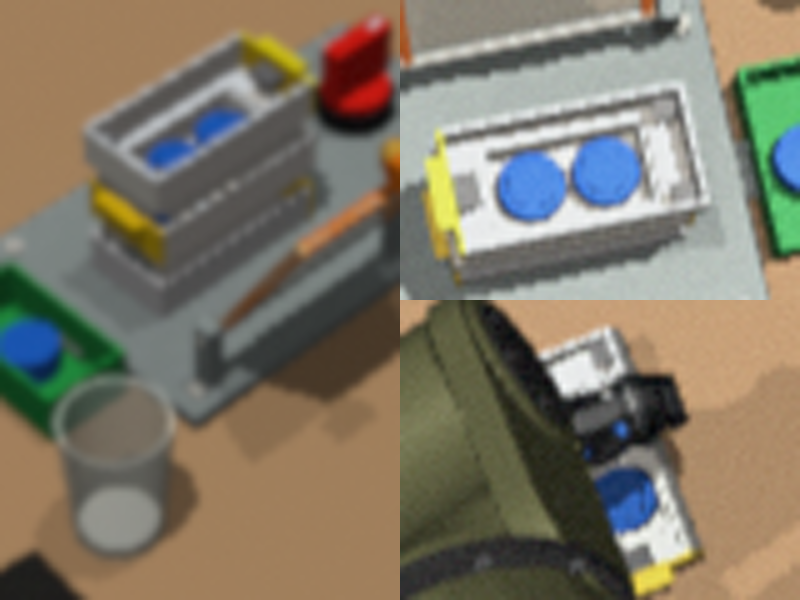

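```bash
python3 -m creep '{"dp":[[0,-0.1,2],[0,-0.15,5],[0,-0.15,8.35],[0,-0.15,8.35],[0,-0.15,8.35],[0,-0.15,8.35],[0,-0.15,8.35],[0,-0.15,8.35]],"twist":[0.005,0.005,0.005,0.005,0.005,0.005,0.005,0.005],"gripper":[8.5,8.5,8.5,8.5,5.5,5.5,5.5,5.5]}' 60;   python3 go.py
```

```text
clock: 28.75
tcp_pos: [0.3689, 0.2862, 0.0174]
tool_rot: [[0.93, 0.369, 0.002], [0.369, -0.93, 0.001], [0.003, -0.001, -1.0]]
wrist_force: [-0.3, -0.3, 6.7]
opening: 0.0608
finger_force: 65.8
now 28.75 [0.3689 0.2862 0.0174] yaw 21.63 q6 101.7 open 0.0608 f [-0.3 -0.3  6.7] ff 65.8
```

```bash
python3 -m creep '{"dp":[[0,0,-5],[0,0,-10],[0,0,-15],[0,0,-20],[0,0,-21.5],[0,0,-21.5],[0,0,-21.5],[0,0,-21.5]],"twist":[0,0,0,0,-0.17,-0.34,-0.51,-0.68],"gripper":[5.5,5.5,5.5,5.5,5.5,5.5,5.5,5.5]}';   python3 go.py ".553,-.0933,.23,100.5"
```

```text
clock: 29.75
tcp_pos: [0.368, 0.2856, 0.2318]
tool_rot: [[0.486, 0.874, 0.001], [0.874, -0.486, 0.001], [0.001, 0.001, -1.0]]
wrist_force: [0.3, -0.0, -1.7]
opening: 0.061
finger_force: 66.6
now 29.75 [0.368  0.2856 0.2318] yaw 60.92 q6 62.4 open 0.061 f [ 0.3 -0.  -1.7] ff 66.6
.553,-.0933,.23,100.5 dp [-24.12, 34.59, 0.17] twist -0.691 q6~ -20.0 r 0.561
```

```bash
python3 -m creep '{"dp":[[-3.2,4.6,0],[-6.4,9.2,0],[-9.6,13.8,0],[-12.8,18.4,0],[-16,23,0],[-19.2,27.5,0],[-22,31.6,0],[-24.1,34.6,0]],"twist":[-0.1,-0.2,-0.3,-0.4,-0.5,-0.6,-0.69,-0.69],"gripper":[5.5,5.5,5.5,5.5,5.5,5.5,5.5,5.5]}';   python3 go.py ".553,-.0933,.15,100.5"
```

```text
clock: 30.75
tcp_pos: [0.5516, -0.0961, 0.2317]
tool_rot: [[-0.176, 0.984, 0.001], [0.984, 0.176, -0.0], [-0.0, 0.001, -1.0]]
wrist_force: [-1.0, 0.8, -2.2]
opening: 0.0605
finger_force: 66.6
now 30.75 [ 0.5516 -0.0961  0.2317] yaw 100.14 q6 -23.8 open 0.0605 f [-1.   0.8 -2.2] ff 66.6
.553,-.0933,.15,100.5 dp [0.26, 0.18, 8.17] twist -0.006 q6~ -20.0 r 0.561
```

```bash
python3 -m creep '{"dp":[[0.1,0.1,3],[0.1,0.1,6],[0.1,0.1,8.2],[0.1,0.1,8.2],[0.1,0.1,8.2],[0.1,0.1,8.2],[0.1,0.1,8.2],[0.1,0.1,8.2]],"twist":[-0.006,-0.006,-0.006,-0.006,-0.006,-0.006,-0.006,-0.006],"gripper":[5.5,5.5,5.5,5.5,5.5,5.5,5.5,5.5]}';   python3 go.py ".553,-.0933,.1334,100.5";python3 - <<'E'
from h import *
im=read_camera("scene");cv2.imwrite("pics/s9f.png",im)
st=monitor.state();tc=st["tcp_pos"];a=np.radians(100.5)
x,y,w,h,s=262,195,80,86,7
o=crop(im,x,y,w,h,s)
for c,z,col in (((*tc[:2],-.0014),tc[2]-.0174+.05,(255,0,255)),((.5533,-.0947,0),.124,(0,255,0))):
    L=np.array([(.062,.031),(-.062,.031),(-.062,-.031),(.062,-.031)])+[c[2],0]
    L=L@np.array([[np.cos(a),-np.sin(a)],[np.sin(a),np.cos(a)]]).T+c[:2]
    u=((w2px(np.c_[L,np.full(4,z)],"scene")-[x,y]+.5)*s-.5)
    for q in u: cv2.drawMarker(o,tuple(int(v) for v in q.round()),col,cv2.MARKER_CROSS,14,1)
cv2.imwrite("pics/m9.png",o[:600])
E
```

```text
clock: 31.75
tcp_pos: [0.5521, -0.093, 0.1491]
tool_rot: [[-0.182, 0.983, 0.0], [0.983, 0.182, -0.0], [-0.0, 0.0, -1.0]]
wrist_force: [0.5, -0.4, -1.1]
opening: 0.0608
finger_force: 66.6
now 31.75 [ 0.5521 -0.093   0.1491] yaw 100.47 q6 -23.8 open 0.0608 f [ 0.5 -0.4 -1.1] ff 66.6
.553,-.0933,.1334,100.5 dp [-0.05, 0.08, 1.57] twist -0.0 q6~ -20.0 r 0.561
```

View pics/m9.png

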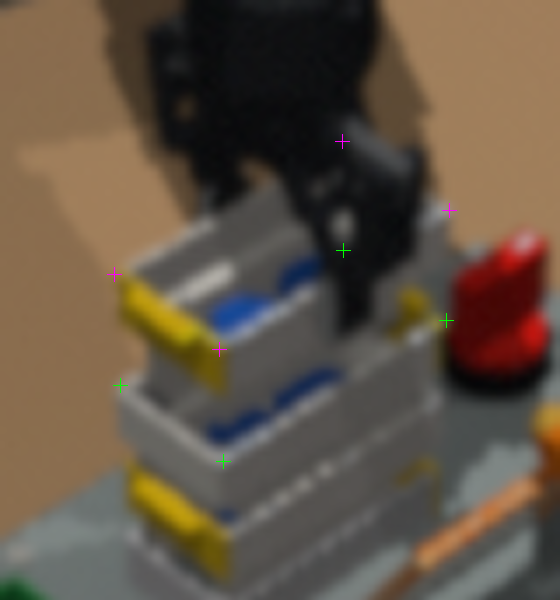

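Run:
```python
from h import *
a=np.radians(100.5);ux=np.array([np.cos(a),np.sin(a)]);uy=np.array([-ux[1],ux[0]])
def blob(f,z,box):
    im=cv2.imread(f).astype(int);x,y,w,h=box
    m=np.zeros(im.shape[:2]);m[y:y+h,x:x+w]=1
    wgt=np.clip(np.minimum(im[:,:,1],im[:,:,2])-im[:,:,0]-40,0,None)*m
    v,u=np.nonzero(wgt>0);q=wgt[v,u];c=np.array([(u*q).sum(),(v*q).sum()])/q.sum()
    p=px2w(c,z,"scene")[0];print(f,c.round(1),q.size,"x' %.4f y' %.4f"%((p[:2]-[.5535,-.0945])@ux,(p[:2]-[.5535,-.0945])@uy))
tz=monitor.state()["tcp_pos"][2]
blob("pics/s6f.png",.032+.048,(276,255,25,25))
blob("pics/s8f.png",.032+.048,(276,255,25,25))
blob("pics/s4f.png",.0494+.048,(274,250,25,30))
blob("pics/s9f.png",tz-.0174+.048,(276,230,25,23))
```

```text
pics/s6f.png [286.1 267.4] 103 x' -0.0657 y' -0.0023
pics/s8f.png [286.3 267.6] 103 x' -0.0660 y' -0.0037
pics/s4f.png [286.  263.1] 106 x' -0.0661 y' -0.0030
pics/s9f.png [285.3 240.6] 125 x' -0.0646 y' -0.0022
```

```bash
python3 -m creep '{"dp":[[-0.1,0.08,0],[-0.1,0.08,0.3],[-0.1,0.08,0.6],[-0.1,0.08,0.9],[-0.1,0.08,1.2],[-0.1,0.08,1.4],[-0.1,0.08,1.5],[-0.1,0.08,1.5]],"twist":[0,0,0,0,0,0,0,0],"gripper":[5.5,5.5,5.5,5.5,5.5,5.5,5.5,5.5]}';   python3 go.py ".553,-.0938,.1334,100.5"
```

```text
clock: 32.8
tcp_pos: [0.553, -0.0938, 0.1338]
tool_rot: [[-0.182, 0.983, -0.0], [0.983, 0.182, 0.0], [0.0, -0.0, -1.0]]
wrist_force: [-0.7, 0.0, -2.3]
opening: 0.061
finger_force: 66.6
now 32.8 [ 0.553  -0.0938  0.1338] yaw 100.47 q6 -23.8 open 0.061 f [-0.7  0.  -2.3] ff 66.6
.553,-.0938,.1334,100.5 dp [0.0, 0.0, 0.04] twist -0.001 q6~ -20.0 r 0.561
```

```bash
python3 -m creep '{"dp":[[0,0,0.05],[0,0,0.05],[0,0,0.05],[0,0,0.05],[0,0,-2],[0,0,-5],[0,0,-8],[5,0,-9]],"twist":[0,0,0,0,0,0,0,0],"gripper":[5.5,6.5,7.5,8.5,8.5,8.5,8.5,8.5]}';   python3 - <<'E'
from h import *
im=cv2.imread("pics/t8f.png").astype(int);im=cv2.imread("pics/t3f.png").astype(int) if 0 else im
m=((im[:,:,2]>110)&(im[:,:,1]<60)&(im[:,:,0]<60)).astype(np.uint8);m[:, :265]=0;m[:,330:]=0;m[:230]=0;m[290:]=0
v,u=np.nonzero(m);print(len(u),u.mean(),v.mean(),px2w([(u.mean(),v.mean())],.05))
o=np.hstack([crop(cv2.imread("pics/t8f.png"),265,235,50,50,8),crop(cv2.imread("pics/s8f.png"),315,220,50,50,8)])
cv2.imwrite("pics/m10.png",o)
E
python3 go.py ".5065,.0494,.14,100.5"
```

```text
clock: 33.8
tcp_pos: [0.5445, -0.0459, 0.2255]
tool_rot: [[-0.178, 0.984, 0.003], [0.984, 0.178, -0.001], [-0.001, 0.003, -1.0]]
wrist_force: [0.5, 0.4, -0.5]
opening: 0.085
finger_force: 0.0
96 287.1666666666667 259.15625 [[0.50152986 0.04714409 0.05      ]]
now 33.8 [ 0.5445 -0.0459  0.2255] yaw 100.27 q6 -18.9 open 0.085 f [ 0.5  0.4 -0.5] ff 0.0
.5065,.0494,.14,100.5 dp [10.07, -2.06, 8.54] twist -0.004 q6~ -5.0 r 0.509
```

View pics/m10.png

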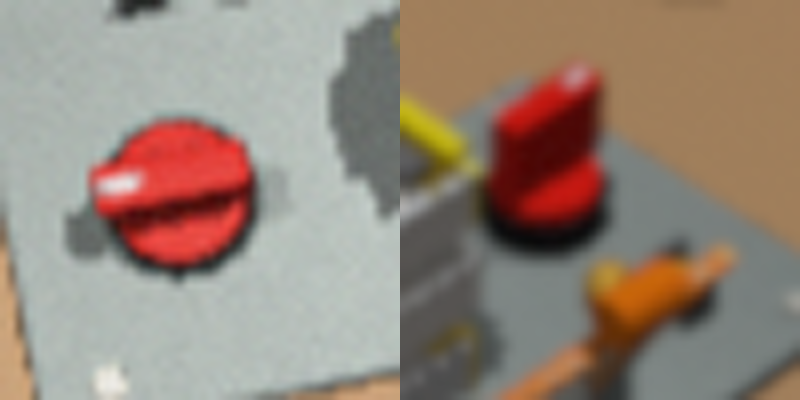

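```bash
python3 - <<'E'
from h import *
f=lambda c:(np.array([c],float)+.5)/8-.5+[265,235]
print(px2w(f((172,175)),.076),px2w(f((183,195)),.036))
E
python3 -m creep '{"dp":[[5,-1,0],[9,-1.8,0],[10,-2.1,3],[10,-2.1,7],[10,-2.1,8.5],[10,-2.1,8.5],[10,-2.1,8.5],[10,-2.1,8.5]],"twist":[0,0,0,0,0,0,0,0],"gripper":[6,5,4.5,4.5,4.5,4.5,4.5,4.5]}';python3 go.py ".5065,.0494,.045,100.5"
```

```text
[[0.50507319 0.04818714 0.076     ]] [[0.50392024 0.04735464 0.036     ]]
clock: 34.8
tcp_pos: [0.5056, 0.0497, 0.1399]
tool_rot: [[-0.182, 0.983, 0.002], [0.983, 0.182, 0.0], [-0.0, 0.002, -1.0]]
wrist_force: [0.2, 0.2, 0.1]
opening: 0.0448
finger_force: 0.0
now 34.8 [0.5056 0.0497 0.1399] yaw 100.46 q6 -9.0 open 0.0448 f [0.2 0.2 0.1] ff 0.0
.5065,.0494,.045,100.5 dp [-0.05, 0.06, 9.49] twist -0.001 q6~ -5.0 r 0.509
```

```bash
python3 -m creep '{"dp":[[0,-0.05,3],[0,-0.05,6],[0,-0.05,8.5],[0,-0.05,9.5],[0,-0.05,9.5],[0,-0.05,9.5],[0,-0.05,9.5],[0,-0.05,9.5]],"twist":[0,0,0,0,0,0,0,0],"gripper":[4.5,4.5,4.5,4.5,4.5,1,1,1]}' 40;python3 go.py
```

```text
clock: 35.8
tcp_pos: [0.5047, 0.0497, 0.0449]
tool_rot: [[-0.182, 0.983, 0.001], [0.983, 0.182, -0.0], [-0.0, 0.001, -1.0]]
wrist_force: [-4.8, 0.0, 7.5]
opening: 0.0153
finger_force: 39.5
now 35.8 [0.5047 0.0497 0.0449] yaw 100.48 q6 -9.0 open 0.0153 f [-4.8  0.   7.5] ff 39.5
```

```bash
python3 -m creep '{"dp":[[0,-0.05,0],[0,-0.05,0],[0,-0.05,0],[0,-0.05,0],[0,-0.05,0],[0,-0.05,0],[0,-0.05,0],[0,-0.05,0]],"twist":[0.1,0.22,0.34,0.46,0.58,0.7,0.82,0.94],"gripper":[1,1,1,1,1,1,1,1]}' 70;python3 go.py
```

```text
clock: 36.8
tcp_pos: [0.5054, 0.0495, 0.045]
tool_rot: [[0.69, 0.724, 0.004], [0.724, -0.69, -0.0], [0.002, 0.003, -1.0]]
wrist_force: [4.4, -1.9, 2.2]
opening: 0.0153
finger_force: 69.1
now 36.8 [0.5054 0.0495 0.045 ] yaw 46.38 q6 45.1 open 0.0153 f [ 4.4 -1.9  2.2] ff 69.1
```

Past 0.6; finish to about 1.2 and release, rise.

```bash
python3 -m creep '{"dp":[[0,0,0],[0,0,0],[0,0,0],[0,0,0],[0,0,0],[0,0,-3],[0,0,-8],[0,0,-12]],"twist":[0.1,0.2,0.24,0.24,0.24,0.24,0.24,0.24],"gripper":[1,1,1,3,4.5,4.5,4.5,4.5]}';python3 go.py ".3,.1,.3,60"
```

```text
clock: 37.8
tcp_pos: [0.504, 0.0498, 0.1657]
tool_rot: [[0.84, 0.543, 0.001], [0.543, -0.84, 0.0], [0.001, 0.0, -1.0]]
wrist_force: [1.1, 0.2, -0.0]
opening: 0.0449
finger_force: 0.0
now 37.8 [0.504  0.0498 0.1657] yaw 32.91 q6 58.6 open 0.0449 f [ 1.1  0.2 -0. ] ff 0.0
.3,.1,.3,60 dp [-14.39, -15.3, -13.44] twist -0.473 q6~ 48.0 r 0.316
```

```bash
python3 -m creep '{"dp":[[0,0,-4],[-3,-3,-8],[-6,-6,-11],[-9,-9,-13],[-11,-12,-13],[-11,-15,-13],[-11,-18,-13],[-11,-18,-13]],"twist":[0,0,0,0,0,0,0,0],"gripper":[4.5,4.5,4.5,4.5,4.5,4.5,4.5,4.5]}';python3 - <<'E'
from h import *
im=read_camera("scene");t=read_camera("top");cv2.imwrite("pics/s11f.png",im);cv2.imwrite("pics/t11f.png",t)
o=np.zeros((600,800,3),np.uint8)
o[:,:400]=cv2.resize(im[180:360,230:350],(400,600),interpolation=2);o[:300,400:]=crop(t,255,170,160,120,2.5);o[300:,400:]=cv2.resize(t,(400,300))
cv2.imwrite("pics/m11.png",o);print(monitor.state()["tcp_pos"])
E
```

```text
clock: 38.8
tcp_pos: [0.3132, 0.1421, 0.2941]
tool_rot: [[0.838, 0.545, 0.001], [0.545, -0.838, 0.0], [0.001, -0.0, -1.0]]
wrist_force: [-0.5, 0.1, -0.2]
opening: 0.045
finger_force: 0.0
[0.31403528 0.14108698 0.29388023]
```

View pics/m11.png

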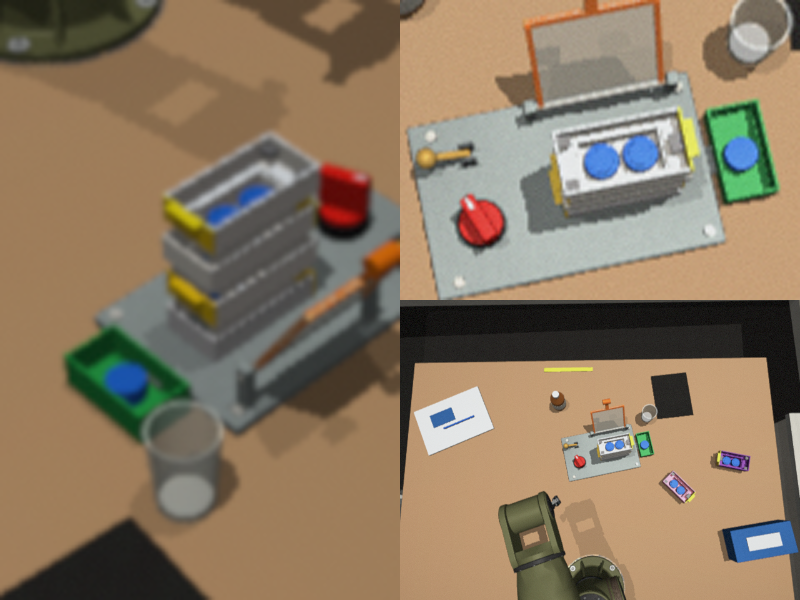

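The final picture shows what was asked. The three trays are stacked clear of each other and the cap is in the bin. The knob bar is turned with its weight tipped over, and the guard is open. No other white tray or loose cap is in sight.

```bash
python3 -c "
from rig import close_job; print(close_job())"
```

```text
the job is handed in; nothing more can be done
None
```

The job is handed in: the guard stands open, all three white trays are stacked end for end on the dock without nesting, the knob is turned past its click, and the one loose blue cap is in the green bin; the final pictures agree, though no judging result was shown.

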